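# Open the touch-latch tray bin

## Robot

A 6-joint arm with a two-finger parallel gripper is mounted at the origin on the work surface. World frame = base frame: x ahead of the robot, y to its left, z up, the work surface at z = 0. Lengths are in m, angles in rad, forces in N, time in s.
With the tool pointing down it reaches from about 0.375 to 0.975 m from the base axis. Payload 3.8 kg.
Tool frame: the origin (TCP) lies midway between the tips of the shut fingers; the grasp point (between the pads) lies 19 mm behind it; z points along the fingers, y is the line along which they close (so a half turn about z gives the same grasp; the last joint's range is limited). The gripper opens to 88 mm and grips with 3 to 60 N. Pads are 18 mm wide; open, the fingers measure 123 mm over their backs; the gripper's body (75 mm by 187 mm) begins 45 mm behind the grasp point.
Start: joints at [-1.263, 0.264, 1.604, -0, 1.274, -0.037], TCP at [0.228, -0.635, 0.239] pointing down, gripper open.
Joint ranges: [-2.63, 2.63], [-0.94, 2.18], [0.31, 2.57], [-1.31, 4.45], [0, 2.66], [-2.55, 2.55]. Speed limits (rad/s): [2.57, 2.57, 3.14, 3.14, 3.14, 3.14].

## Interface

Orientations are given as a rotation vector (axis times angle).
In Python, from cell import manip, inverse_kinematics, cams, order gives the robot as it stands. Calls block until the motion is done:
- manip.move_pose(position, orientation): joint-space move of the TCP to a pose.
- manip.move_linear(position, rate=0.15, rot=None): straight line of the TCP; rot=None keeps the orientation; rate is the mean speed in m/s.
- manip.set_joints(angles): joint-space move.
- manip.set_gripper(opening, force=None): finger opening in m; force is the grip in N (None keeps the last); returns when the fingers have stopped.
- manip.dwell(seconds).
- inverse_kinematics(position, orientation): joint angles nearest the present ones, or None.
- manip.state(): the state.
- cams.capture(name): name is "scene" or "top" or "wrist"; returns a dict with "image" (480x640x3 uint8, blue, green, red), "z_map" (480x640 float32, m along the optical axis (not along the pixel's ray), 0 where there is no reading), "intrinsics" (3x3 intrinsics, pixels), "position" and "orientation" of the camera in the world; the wrist camera has in their place "T_tool_cam" (4x4, takes a point from camera to tool coordinates, whose origin is the TCP and whose axes are the flange's). Camera axes: x right, y down, z forward; pixel columns grow to the right and rows downward; lengths in m; the calibration is good to about 2 mm. A picture is of the moment at which its call begins: read the wrist's pose just before it.
A pose or a line that the arm cannot do raises manip.IKError and nothing moves.
- order.close_job(): hands the job in; it is judged then, once.
The state is a dict: "clock": time; "joint_pos": joint angles; "joint_velocities": joint speeds; "tau": joint torques, N m; "tool_pos": TCP position; "tcp_rot": TCP orientation; "contact_force": force on the tool from outside, world axes, zero at the start; "moment": the same for the moment, N m; "gripper_width": finger opening in m; "grasp_force": force on a finger pad.
Only numpy, scipy, OpenCV 4.12 (cv2) and the standard library are available. Lean on these libraries where they do the work, as an engineer would, in place of code of your own. Each camera call takes 0.05 s, during which the arm holds its last target. There are 200 camera calls.

## Task

Open the wide stainless bin so that the take-away trays can be reached: press down on the round mark near the front of its lid with the fingertips and let go, so that the push-catch springs it ajar, then push the raised lid up and over until it rests fully open. It is all touch work: pick nothing up, leave the narrow bin shut, and leave the bottles and the beaker standing where they are.

Things in the scene. Friction and masses are not known exactly. Their poses are not given: they have to be found in the camera images.
- wide_bin: wide stainless bin, fixed to the worktop, at the left, middle or right place, turned up to 20 degrees: 180 mm deep (x), 170 mm wide (y), 115 mm high. Origin: centre of its underside; z up, x from its front (robot side) to its hinged rear. Walls 6 mm thick, top at 115 mm; the handleless lid lies flush between them, hinged at the rear.
- wide_lid (a joint): angle of the wide lid (steel, 170 x 154 x 5 mm), rad: 0 shut, negative while pressed, about 0.5 sprung ajar (front edge 80 mm above the walls), 1.57 upright, 1.75 fully open on its stop. Catch: press the front down some 8 mm (3 to 5 N, then a firm stop) and let go; the lid rises ajar in about 1 s. Short of upright it falls back to ajar; past upright it falls open.
- wide_press (a point): the small round pressed mark, 24 mm across, on the top of the wide lid, where one presses: 40 mm behind the lid's front edge, on its centre line, 130 mm from the hinge line. It moves with the lid (115 mm above the worktop when shut).
- wide_hinge (a point): middle of the wide lid's hinge line, which runs along the bin's y: 88 mm behind the bin's centre, 113 mm above the worktop. Axes as the bin's. The shut lid extends 170 mm from here towards the bin's front; its plane passes through this line and its top and underside lie 2 and 3 mm to either side.
- wide_edge (a point): middle of the wide lid's front edge, on the lid, 170 mm from the hinge line; moves with the lid.
- narrow_bin: narrow stainless bin, fixed to the worktop, at the left, middle or right place, turned up to 20 degrees: 180 mm deep (x), 100 mm wide (y), 115 mm high. Origin: centre of its underside; z up, x from its front (robot side) to its hinged rear. Walls 6 mm thick, top at 115 mm; the handleless lid lies flush between them, hinged at the rear.
- narrow_lid (a joint): angle of the narrow lid (steel, 170 x 84 x 5 mm), rad: 0 shut, negative while pressed, about 0.5 sprung ajar (front edge 80 mm above the walls), 1.57 upright, 1.75 fully open on its stop. Catch: press the front down some 8 mm (3 to 5 N, then a firm stop) and let go; the lid rises ajar in about 1 s. Short of upright it falls back to ajar; past upright it falls open.
- narrow_press (a point): the small round pressed mark, 24 mm across, on the top of the narrow lid, where one presses: 40 mm behind the lid's front edge, on its centre line, 130 mm from the hinge line. It moves with the lid (115 mm above the worktop when shut).
- narrow_hinge (a point): middle of the narrow lid's hinge line, which runs along the bin's y: 88 mm behind the bin's centre, 113 mm above the worktop. Axes as the bin's. The shut lid extends 170 mm from here towards the bin's front; its plane passes through this line and its top and underside lie 2 and 3 mm to either side.
- narrow_edge (a point): middle of the narrow lid's front edge, on the lid, 170 mm from the hinge line; moves with the lid.
- spray: bystander: white spray bottle standing upright, 72 mm across, 183 mm high, trigger head on top; origin at the centre of its underside. It stands in a row with the two bins, at the left, middle or right place.
- sauce: bystander: amber sauce bottle with white cap standing upright, 60 mm across, 170 mm high; origin at the centre of its underside. To the right of that row.
- beaker: bystander: open steel beaker, 68 mm across, 70 mm high; origin at the centre of its underside. To the left of the row of bins and spray bottle.

How it is judged:
By the outcome, as a careful person would: the job done as asked, in the order asked, and still so for the second after the job is handed in, with the robot touching nothing.
It also fails if it takes over 48 s, if anything falls off the work surface, if the arm or the gripper's body presses on something with over 40 N, if the wrist force passes 120 N, or if a joint passes its speed limit or range.

## Working session

There is one attempt and no reset: what is moved stays moved. The work goes in short steps, each a Python script; the robot and the scene stay as the last script left them, time stands still between calls to the robot, and variables do not carry over. Pictures are saved under pics/ and viewed, at most 10 in all, crops included, and the job is handed in when it is done.

```bash
ls; mkdir -p pics; python3 - <<'E'
from cell import manip,cams
import cv2,numpy as np
for n in ("top","scene"):
    c=cams.capture(n); cv2.imwrite(f"pics/{n}.png",c["image"]); np.savez(f"pics/{n}.npz",**c)
    print(n,c["intrinsics"].tolist(),c["position"],c["orientation"])
s=manip.state();print(s["clock"],s["tcp_rot"],s["gripper_width"])
E
```

```text
pics
top [[470.0808131670325, 0.0, 318.0957228564443], [0.0, 470.0808131670325, 244.05607584864086], [0.0, 0.0, 1.0]] [0.30814609 0.01224262 1.07686429] [-2.06321079  2.12123735 -0.26066402]
scene [[515.0316723818197, 0.0, 317.6521840947652], [0.0, 515.0316723818197, 242.85850353483715], [0.0, 0.0, 1.0]] [0.90302087 0.43496869 1.06026509] [-0.98452483 -2.69057547  0.75612101]
0.1 [-3.09308934e+00 -5.38544517e-01  4.26788275e-04] 0.08819321564685394
```

View pics/top.png

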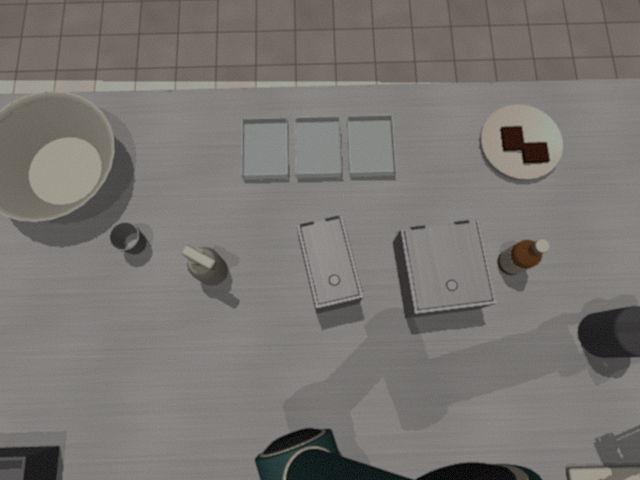

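View pics/scene.png

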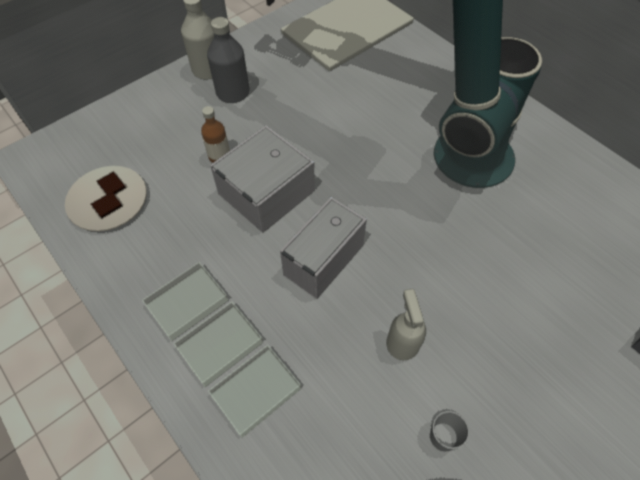

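The wide bin is at the right of the top view, with its mark near (452,285) and its hinges near (418,226) and (461,222). The narrow bin is in the middle, mark (335,280). The sauce bottle, near (520,257), stands just right of the wide bin. I'll enlarge the wide bin.

```bash
python3 - <<'E'
import cv2,numpy as np
im=cv2.imread("pics/top.png")[205:325,390:560]
cv2.imwrite("pics/crop.png",cv2.resize(im,None,fx=4.7,fy=4.7,interpolation=cv2.INTER_CUBIC))
E
cat > h.py <<'E'
import numpy as np
from scipy.spatial.transform import Rotation as R
def load(n): return dict(np.load(f"pics/{n}.npz"))
def ray(c,u,v,z):
    "pixel -> world at height z"
    d=R.from_rotvec(c["orientation"]).apply(np.linalg.inv(c["intrinsics"])@[u,v,1]); p=c["position"]
    return p+d*(z-p[2])/d[2]
def depthpt(c,u,v):
    z=c["z_map"][int(round(v)),int(round(u))]
    return c["position"]+R.from_rotvec(c["orientation"]).apply(np.linalg.inv(c["intrinsics"])@[u,v,1]*z)
E
```

```text
(no output)
```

View pics/crop.png

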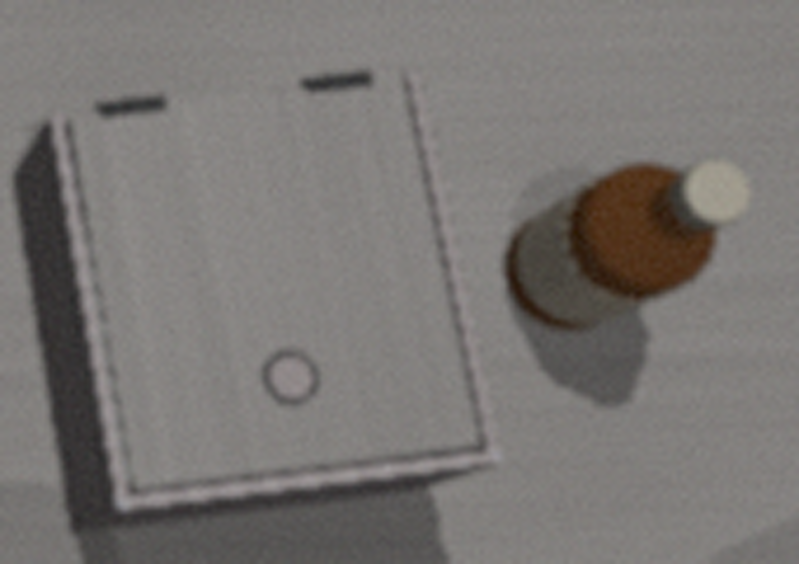

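In the crop the mark is at (291,377), the front top corners at (120,510) and (497,458), and the hinge knuckles at (131,105) and (337,81). The sauce bottle is clear to the right.

```bash
python3 - <<'E'
from h import *
c=load("top"); f=4.7
P=lambda u,v,z=.115: ray(c,390+u/f-.4,205+v/f-.4,z)
m=P(291,377);fl=P(120,510);fr=P(497,458);h1=P(131,105);h2=P(337,81)
for n,p in dict(m=m,fl=fl,fr=fr,h1=h1,h2=h2).items(): print(n,p.round(4))
print("depth m",depthpt(c,452,285).round(4), "width",np.linalg.norm(fl-fr))
w=fl-fr; print("yaw front",np.degrees(np.arctan2(-w[0],w[1])))
d=(h1+h2)/2-m; print("yaw axis",np.degrees(np.arctan2(d[1],d[0])),np.linalg.norm(d))
s=load("scene"); print("scene m",ray(s,275.3,153.3,.115).round(4),depthpt(s,275,153).round(4))
print("sauce",P(570,265,0.03).round(3),"cap",P(715,192,.17).round(3))
E
```

```text
m [ 0.4543 -0.2668  0.115 ]
fl [ 0.3984 -0.1872  0.115 ]
fr [ 0.4163 -0.353   0.115 ]
h1 [ 0.5802 -0.2064  0.115 ]
h2 [ 0.589  -0.3008  0.115 ]
depth m [ 0.454  -0.2681  0.1139] width 0.16672222441004425
yaw front 6.1688287392723815
yaw axis 5.796839155815311 0.13102115696179856
scene m [ 0.4544 -0.2665  0.115 ] [ 0.4552 -0.2663  0.1169]
sauce [ 0.518 -0.432  0.03 ] cap [ 0.52  -0.438  0.17 ]
```

```bash
cat >> h.py <<'E'
YAW=np.radians(6.0)
M=np.array([.4544,-.2667,.115])
X=np.array([np.cos(YAW),np.sin(YAW),0]); Z=np.array([0,0,1.])
H=M+.130*X-.002*Z
def rot(phi,psi,s=1):
    "tool z phi below horizontal with heading psi; y horizontal"
    z=np.array([np.cos(phi)*np.cos(psi),np.cos(phi)*np.sin(psi),-np.sin(phi)])
    y=s*np.array([-np.sin(psi),np.cos(psi),0])
    return R.from_matrix(np.c_[np.cross(y,z),y,z]).as_rotvec()
def tip(a,rho,off):
    "point off beneath the lid plane at angle a, rho from hinge"
    return H+rho*(-np.cos(a)*X+np.sin(a)*Z)+off*(-np.sin(a)*X-np.cos(a)*Z)
E
python3 - <<'E'
from h import *
from cell import inverse_kinematics as ik,cams,manip
c=cams.capture("wrist");print(c["T_tool_cam"].round(3).tolist())
print(R.from_rotvec(manip.state()["tcp_rot"]).as_matrix().round(2).tolist())
A=np.linspace(.45,1.65,7)
for s in(1,-1):
  for psi in (-60,-45,-30,-15,0,6):
    for phi in (0,15,30,45,60):
      r=rot(np.radians(phi),np.radians(psi),s)
      q=[ik(tip(a,.14,.012),r) for a in A]; 
      pre=ik(tip(.45,.14,.03)-.08*R.from_rotvec(r).as_matrix()[:,2],r)
      print(s,psi,phi,"".join("X." [x is not None] for x in q),pre is not None)
for s in (1,-1): print(ik(M+[0,0,.06],rot(np.pi/2,YAW,s)))
E
```

```text
[[-0.0, -0.964, -0.266, 0.068], [1.0, -0.0, 0.0, 0.002], [-0.0, -0.266, 0.964, -0.147], [0.0, 0.0, 0.0, 1.0]]
[[0.94, 0.34, -0.0], [0.34, -0.94, 0.0], [0.0, -0.0, -1.0]]
1 -60 0 XX..... False
1 -60 15 XX..XXX False
1 -60 30 XXXXXXX False
1 -60 45 ....... True
1 -60 60 ....... True
1 -45 0 XXXXX.. False
1 -45 15 XXXXX.. False
1 -45 30 XXXXXXX False
1 -45 45 ....... True
1 -45 60 ....... True
1 -30 0 XXXXXXX False
1 -30 15 XXXXXX. False
1 -30 30 XXX.... False
1 -30 45 ....... False
1 -30 60 ....... True
1 -15 0 XXXXXXX False
1 -15 15 XXXXXX. False
1 -15 30 XXXXXXX False
1 -15 45 XXXX... False
1 -15 60 ....... True
1 0 0 XXX.... False
1 0 15 XX..... False
1 0 30 ..XXXXX False
1 0 45 XXXXXXX False
1 0 60 XXXX... False
1 6 0 ....... True
1 6 15 ....... True
1 6 30 ..XXXXX True
1 6 45 XXXXXXX False
1 6 60 XXXXXXX False
-1 -60 0 XX..... False
-1 -60 15 XX..XXX False
-1 -60 30 XXXXXXX False
-1 -60 45 XXXXXXX False
-1 -60 60 XXXXXXX False
-1 -45 0 XXXXX.. False
-1 -45 15 XXXXX.. False
-1 -45 30 XXXXXXX False
-1 -45 45 XXXXXXX True
-1 -45 60 ....... True
-1 -30 0 XXXXXXX False
-1 -30 15 XXXXXX. False
-1 -30 30 XXX.... False
-1 -30 45 ....... False
-1 -30 60 ....... True
-1 -15 0 XXXXXXX False
-1 -15 15 XXXXXX. False
-1 -15 30 XXX.... False
-1 -15 45 ....... True
-1 -15 60 ....... True
-1 0 0 XXX.... False
-1 0 15 XX..... False
-1 0 30 ....... False
-1 0 45 ....... True
-1 0 60 ....... True
-1 6 0 ....... True
-1 6 15 ....... True
-1 6 30 ....... True
-1 6 45 ....... True
-1 6 60 ....... True
[-0.57802861  0.0340093   1.98814605  0.          1.1194373  -2.25354469]
[-0.57802861  0.0340093   1.98814605  0.          1.1194373   0.88804796]
```

```bash
python3 - <<'E'
from h import *
from cell import inverse_kinematics as ik
for psi,phi in ((6,15),(6,30),(6,45),(20,20),(20,30),(-15,45)):
  r=rot(np.radians(phi),np.radians(psi),-1); print(psi,phi)
  zt=R.from_rotvec(r).as_matrix()[:,2]
  for p in (tip(.45,.14,.03)-.08*zt,*[tip(a,.14,.012) for a in (.45,1.05,1.65)]):
    q=ik(p,r); print("  ",None if q is None else np.round(q,2))
E
```

```text
6 15
   [-1.52  0.11  2.56  1.41  1.36 -1.09]
   [-1.25  0.15  2.53  1.64  1.24 -1.09]
   [-1.1  -0.01  2.49  1.69  1.14 -0.89]
   [-0.91  0.01  2.4   1.82  1.01 -0.84]
6 30
   [-1.38 -0.17  2.52  1.23  1.16 -0.69]
   [-1.15 -0.06  2.49  1.42  0.98 -0.73]
   [-1.01 -0.15  2.41  1.38  0.92 -0.5 ]
   [-0.84 -0.1   2.3   1.43  0.79 -0.4 ]
6 45
   [-1.18 -0.29  2.42  0.94  1.   -0.24]
   [-1.01 -0.16  2.4   1.06  0.82 -0.27]
   [-0.89 -0.2   2.29  0.96  0.81 -0.03]
   [-0.74 -0.11  2.17  0.92  0.73  0.13]
20 20
   [-1.45  0.17  2.36  1.19  1.41 -0.97]
   [-1.25  0.19  2.37  1.35  1.29 -0.97]
   [-1.13  0.08  2.32  1.39  1.25 -0.78]
   [-0.96  0.1   2.23  1.48  1.15 -0.7 ]
20 30
   [-1.37  0.02  2.35  1.09  1.3  -0.77]
   [-1.18  0.07  2.36  1.23  1.16 -0.78]
   [-1.07 -0.01  2.28  1.24  1.13 -0.58]
   [-0.91  0.03  2.18  1.28  1.03 -0.48]
-15 45
   [-0.98 -0.54  2.56  0.85  0.66  0.28]
   [-0.83 -0.31  2.51  1.05  0.45  0.14]
   [-0.71 -0.32  2.39  0.76  0.46  0.54]
   [-0.56 -0.21  2.25  0.57  0.39  0.82]
```

```bash
python3 - <<'E'
from h import *
from cell import manip,cams
import cv2
r=rot(np.pi/2,YAW,-1)
manip.set_gripper(0)
manip.move_pose(M+[0,0,.06],r)
manip.move_linear(M+[0,0,.008],rate=.1)
f0=manip.state()["contact_force"][2]; print("f0",f0)
for d in np.arange(.004,-.016,-.0015):
    manip.move_linear(M+[0,0,d],rate=.03)
    s=manip.state(); f=s["contact_force"][2]-f0; print(round(d,4),s["tool_pos"][2].round(4),round(f,2))
    if f>9: break
manip.move_linear(M+[0,0,.15]-.03*X,rate=.2)
manip.dwell(.8)
c=cams.capture("scene"); cv2.imwrite("pics/scene2.png",c["image"][60:300,150:470]); np.savez("pics/scene2.npz",**c)
print(manip.state()["clock"])
E
```

```text
f0 0.8496421153002365
0.004 0.1193 -0.82
0.0025 0.1176 -0.84
0.001 0.1159 -2.14
-0.0005 0.1148 1.03
-0.002 0.1132 3.05
-0.0035 0.1115 1.87
-0.005 0.11 2.13
-0.0065 0.1086 2.05
-0.008 0.1072 3.11
-0.0095 0.1067 10.5
8.0667
```

View pics/scene2.png

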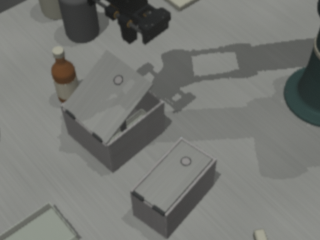

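The wide lid is sprung ajar, with its mark at crop (118,79), i.e. (268,139) in the full image. The narrow bin is still shut and the sauce bottle stands. Next I'll check the lid angle from depth and go to the pre-push pose.

```bash
python3 - <<'E'
from h import *
from cell import manip,cams
import cv2
s=load("scene2"); p=depthpt(s,268,139); d=p-H
print("mark",p.round(3),"angle",np.arctan2(d[2],-d@X).round(3),"dist",np.linalg.norm(d).round(3))
r=rot(np.radians(20),np.radians(20),-1); zt=R.from_rotvec(r).as_matrix()[:,2]
pre=tip(.45,.14,.03)-.08*zt; print(pre, manip.state()["tool_pos"])
up=pre+[0,0,.07]
try: manip.move_linear(up,rate=.06,rot=r)
except manip.IKError as e:
    print("IK",e); manip.move_linear(up,rate=.15); manip.move_pose(up,r)
manip.move_linear(pre,rate=.1)
st=manip.state();print(st["tool_pos"],st["joint_pos"].round(2),st["contact_force"].round(1),st["clock"])
c=cams.capture("scene"); cv2.imwrite("pics/scene3.png",cv2.resize(c["image"][60:300,150:470],None,fx=2,fy=2))
E
```

```text
mark [ 0.469 -0.267  0.175] angle 0.49 dist 0.131
[ 0.37469658 -0.29336392  0.17424337] [ 0.42459334 -0.26986898  0.26508867]
[ 0.37482165 -0.29358555  0.17463821] [-1.45  0.17  2.36  1.19  1.41 -0.97] [-1.3  0.4 -1.2] 10.6083
```

View pics/scene3.png

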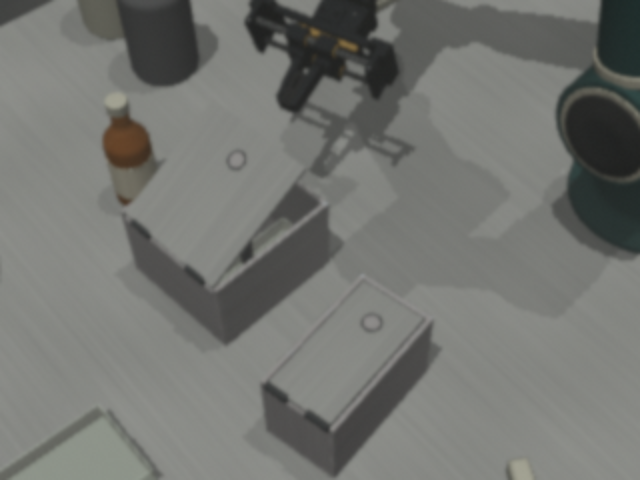

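The fingertips, near (290,100), sit in front of the raised edge and are clear of everything; the lid angle measures 0.49. Next I'll insert the fingers under the lid and push along an arc.

```bash
python3 - <<'E'
from h import *
from cell import manip,cams
import cv2
manip.move_linear(tip(.45,.14,.03),rate=.08)
print("in",manip.state()["contact_force"].round(1))
for a in np.arange(.45,1.66,.1):
    manip.move_linear(tip(a,.14,.012),rate=.08)
    s=manip.state();f=s["contact_force"]; print(round(a,2),f.round(1),round(s["clock"],1))
    if np.linalg.norm(f)>25: print("high force"); break
manip.dwell(1)
c=cams.capture("scene"); cv2.imwrite("pics/scene4.png",cv2.resize(c["image"][30:300,130:490],None,fx=2,fy=2))
E
```

```text
in [ 0.2 -0.5  0.4]
0.45 [-0.2 -0.5 -0.4] 12.2
0.55 [-1.5 -0.8 -1.9] 12.5
0.65 [-1.1 -1.4 -1.4] 12.8
0.75 [-0.7  0.  -0.6] 13.2
0.85 [-1.5 -0.1 -0.5] 13.5
0.95 [-1.3 -0.9 -0.7] 13.8
1.05 [-1.1  0.7  0.1] 14.1
1.15 [-0.9  0.1  0.3] 14.5
1.25 [-0.9 -0.6  0. ] 14.8
1.35 [-0.6  0.2 -0.4] 15.1
1.45 [-0.5  1.2  0.3] 15.4
1.55 [-0.2 -0.2  0.1] 15.8
1.65 [ 0.9 -0.6  0. ] 16.1
```

View pics/scene4.png

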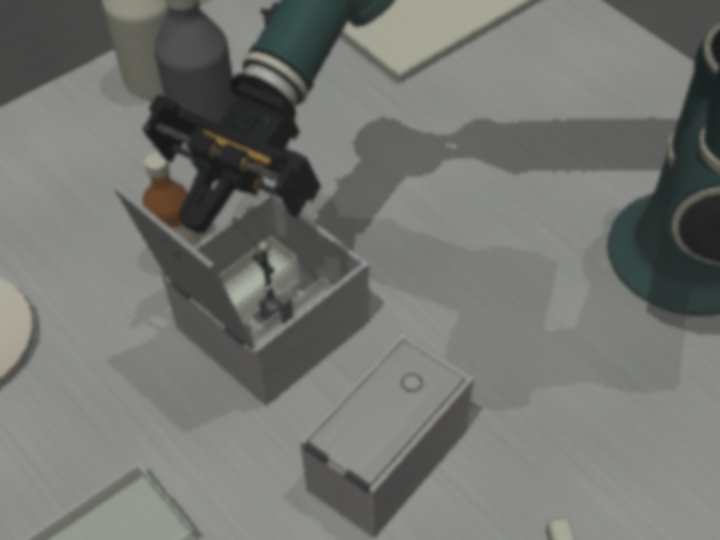

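The lid now leans past upright, with its top edge running from about (118,192), and the fingertip at (195,220) is clear of it. I'll retreat and verify.

```bash
python3 - <<'E'
from h import *
from cell import manip,cams
import cv2
p=manip.state()["tool_pos"]
manip.move_linear(p-.15*X+.05*Z,rate=.12)
manip.dwell(.5)
c=cams.capture("scene"); cv2.imwrite("pics/scene5.png",cv2.resize(c["image"],None,fx=1.25,fy=1.25)); np.savez("pics/scene5.npz",**c)
c=cams.capture("top"); np.savez("pics/top5.npz",**c); 
s=manip.state(); print(s["contact_force"].round(1),s["clock"])
# lid angle from top depth: points above z=.13 near the hinge
v,u=np.mgrid[150:260,380:500]; z=c["z_map"][v,u]
P=c["position"]+R.from_rotvec(c["orientation"]).apply((np.linalg.inv(c["intrinsics"])@np.stack([u.ravel(),v.ravel(),np.ones(u.size)])).T*z.reshape(-1,1))
d=P-H; x=d@X; y=d@np.array([-X[1],X[0],0]); k=(P[:,2]>.15)&(abs(y)<.07)&(x>-.03)&(x<.08)
print(k.sum(),np.polyfit(x[k],d[k,2],1),np.median(np.arctan2(d[k,2],-x[k])),P[k,2].max())
E
```

```text
[ 0.6 -0.5 -0.3] 19.2
2471 [5.20413233 0.02698095] 1.7147957041076862 0.2837752169309693
```

View pics/scene5.png

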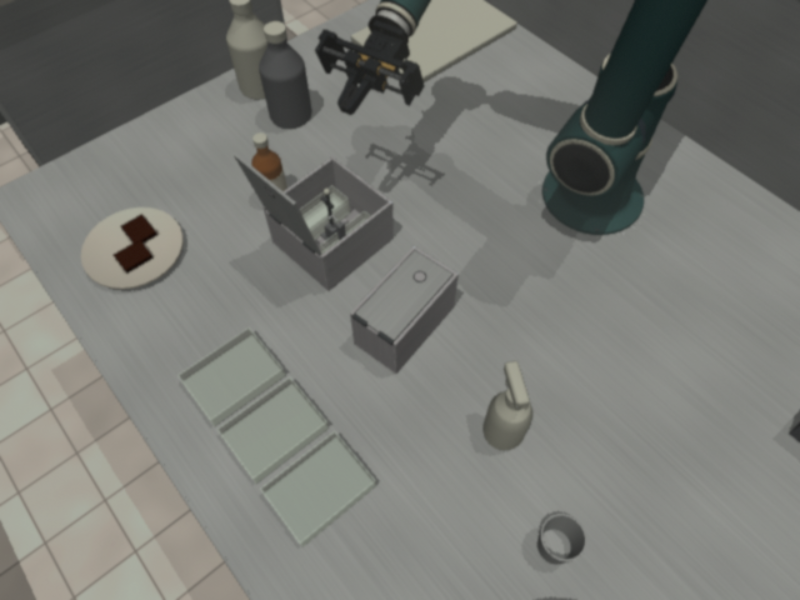

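The lid, near (275,205), rests open at about 1.72–1.76 rad. The narrow bin is shut, the sauce, spray and beaker are standing, and the gripper is clear.

```bash
python3 -c "
from cell import order;print(order.close_job())"
```

```text
the job is handed in; nothing more can be done
None
```

The wide bin's lid was pressed, sprang ajar and was pushed over to rest fully open (measured about 1.72–1.76 rad against the 1.75 stop); the narrow bin is still shut, the bottles and beaker are still standing, and the job is handed in.

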